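# Line up the tint bottles with a straightedge

### The job

One of the four tint bottles has strayed to the right of the low plywood riser, in front of the brush jar: stand it upright in a gap of the row of three in front of the riser. Then take the orange-gripped aluminium straightedge by its leaning grip and with its flat face push all four back gently, without tipping any, until their fronts are in a straight line at the near edge of the yellow tape under the riser. Do not touch bottles under the riser with the gripper; finally leave the straightedge lying flat on the bench in front of the riser, well out from under it, and disturb nothing else.

Things in the scene. Friction and masses are not known exactly. Their poses are not given: they have to be found in the camera images.
- riser: Fixed bench riser: plywood board on two grey rear uprights, open in front; under it a yellow tape strip 12 mm wide, 400 mm long lies on the bench, its ends showing. Origin: on the bench, middle of the tape's near edge (the line). x points in under the board, away from the robot; y along the tape to the left; z up. Uprights at x 40 to 85, y +-145 mm; their 4 mm feet begin at x = 30 mm.
- riser_edge (a point): Middle of the lower front edge of the riser's board, 55 mm in front of the line and 185 mm above the bench; axes as the riser's. The board is 320 mm wide, 140 mm deep, 16 mm thick (two arms 12 mm wide under it at y +-145 mm hang 10 mm lower). An upright gripper holding the straightedge strikes the board before the line; tilted 25 to 40 degrees, leaning back to the robot, it fits.
- straightedge: Loose straightedge, 0.24 kg: aluminium angle 270 mm long, upright leg (flat working face) 30 mm high and 5 mm thick, flat foot 55 mm deep and 5 mm thick behind it on the bench, orange grip in the middle. Origin: underside, at the foot of the middle of the working face. x: pushing direction, square out of the face; y along its length; z up. Starts in front on the left.
- straightedge_grip (a point): Middle of the orange grip, to hold by its side faces (34 mm apart along y): 47.5 mm behind the working face, 51 mm above the underside; axes as the straightedge's. The grip is 20 mm thick, rises from the foot 16 mm behind the face and leans back (to -x) 35 degrees from vertical, 82 mm long.
- cup: Bystander: grey-white mixing cup with cured resin in the bottom, 65 mm wide, 62 mm high, standing loose on top of the riser. Origin at its underside's centre.
- blue_tape: Bystander: roll of blue tape, 100 mm across, 24 mm high, lying loose on top of the riser. Origin at its underside's centre.
- spray: Bystander: aerosol can, 68 mm across, 219 mm high, standing to the left of the riser. Origin at its underside's centre.
- jar: Bystander: white jar with brushes, about 95 mm across, 186 mm high, standing to the right of the riser. Origin at its underside's centre.
- clay: Bystander: grey clay block 65 x 97 x 49 mm (x, y, z), lying on the bench in front on the right. Origin at its underside's centre.
- tint_red: Loose tint bottle, dark red with a white cap: body 36 mm across, 74 mm high, narrow cap (22 mm) up to 101 mm, 50 to 105 g. Origin: centre of its underside. Any of the four may be the stray one (right, before the brush jar); the other three stand in a loose row in front of the line, with a gap of 95 mm or more between the middles of two neighbours.
- tint_green: Loose tint bottle, green with a black cap: body 36 mm across, 74 mm high, narrow cap (22 mm) up to 101 mm, 50 to 105 g. Origin: centre of its underside. Any of the four may be the stray one (right, before the brush jar); the other three stand in a loose row in front of the line, with a gap of 95 mm or more between the middles of two neighbours.
- tint_ochre: Loose tint bottle, ochre with a black cap: body 36 mm across, 74 mm high, narrow cap (22 mm) up to 101 mm, 50 to 105 g. Origin: centre of its underside. Any of the four may be the stray one (right, before the brush jar); the other three stand in a loose row in front of the line, with a gap of 95 mm or more between the middles of two neighbours.
- tint_ochre_2: Loose tint bottle, ochre with a black cap, a twin of the other: body 36 mm across, 74 mm high, narrow cap (22 mm) up to 101 mm, 50 to 105 g. Origin: centre of its underside. Any of the four may be the stray one (right, before the brush jar); the other three stand in a loose row in front of the line, with a gap of 95 mm or more between the middles of two neighbours.
Things that resemble listed ones, but are neither listed nor needed, are in the scene too. What is shaped like the tint_ochre_2 but blue or turquoise is not meant. Leave any blue look-alike of the tint_red alone.

How it is judged:
On the way, in this order (a step that is already met when the one before it is completed fails the run):
1. the stray bottle stands in the row, released: all four upright, at rest and not held, within 135 mm either side of the riser's middle and no more than 150 mm in front of the tape's near edge (y of tint_red in the frame of riser between -0.135 and 0.135 m and y of tint_green in the frame of riser between -0.135 and 0.135 m and y of tint_ochre in the frame of riser between -0.135 and 0.135 m and y of tint_ochre_2 in the frame of riser between -0.135 and 0.135 m and angle between each of tint_red, tint_green, tint_ochre, tint_ochre_2's own z axis and vertical below 0.1 rad and linear speed of each of tint_red, tint_green, tint_ochre, tint_ochre_2 below 0.03 m/s and x of each of tint_red, tint_green, tint_ochre, tint_ochre_2 in the frame of riser above -0.15 m and contact force between the fingers and tint_red below 0.2 N and contact force between the fingers and tint_green below 0.2 N and contact force between the fingers and tint_ochre below 0.2 N and contact force between the fingers and tint_ochre_2 below 0.2 N), for 0.2 s.
2. all four fronts are at the tape's near edge (within 6 mm) while the gripper holds the straightedge with its working face there (within 12 mm) (x of tint_red in the frame of riser between 0.012 and 0.024 m and x of tint_green in the frame of riser between 0.012 and 0.024 m and x of tint_ochre in the frame of riser between 0.012 and 0.024 m and x of tint_ochre_2 in the frame of riser between 0.012 and 0.024 m and y of tint_red in the frame of riser between -0.135 and 0.135 m and y of tint_green in the frame of riser between -0.135 and 0.135 m and y of tint_ochre in the frame of riser between -0.135 and 0.135 m and y of tint_ochre_2 in the frame of riser between -0.135 and 0.135 m and x of straightedge in the frame of riser between -0.012 and 0.012 m and angle between the x axis of straightedge and the x axis of riser, either way round below 0.12 rad and contact force between the fingers and straightedge above 1 N), for 0.2 s.
At the end, for the whole second after the job is handed in: All four bottles stand upright and at rest with their fronts within 6 mm of the tape's near edge, within 135 mm either side of the riser's middle; the straightedge lies flat and at rest on the bench with its working face at least 90 mm in front of the tape's near edge (x of tint_red in the frame of riser between 0.012 and 0.024 m and x of tint_green in the frame of riser between 0.012 and 0.024 m and x of tint_ochre in the frame of riser between 0.012 and 0.024 m and x of tint_ochre_2 in the frame of riser between 0.012 and 0.024 m and y of tint_red in the frame of riser between -0.135 and 0.135 m and y of tint_green in the frame of riser between -0.135 and 0.135 m and y of tint_ochre in the frame of riser between -0.135 and 0.135 m and y of tint_ochre_2 in the frame of riser between -0.135 and 0.135 m and angle between each of tint_red, tint_green, tint_ochre, tint_ochre_2's own z axis and vertical below 0.1 rad and linear speed of each of tint_red, tint_green, tint_ochre, tint_ochre_2 below 0.03 m/s and x of straightedge in the frame of riser below -0.09 m and height (world z) of straightedge below 0.01 m and angle between straightedge's own z axis and vertical below 0.06 rad and linear speed of straightedge below 0.02 m/s); the robot touches nothing.
It fails at once if a bottle is tipped more than 25 degrees (angle between any of tint_red, tint_green, tint_ochre, tint_ochre_2's own z axis and vertical above 0.44 rad).
It fails at once if the gripper touches a bottle whose middle is under the riser (more than 1 N) ((contact force between the fingers and tint_red above 1 N and x of tint_red in the frame of riser above -0.055 m) or (contact force between the fingers and tint_green above 1 N and x of tint_green in the frame of riser above -0.055 m) or (contact force between the fingers and tint_ochre above 1 N and x of tint_ochre in the frame of riser above -0.055 m) or (contact force between the fingers and tint_ochre_2 above 1 N and x of tint_ochre_2 in the frame of riser above -0.055 m)).
It fails at once if the robot strikes the riser (more than 15 N) (contact force between any of the arm, the fingers and riser above 15 N).
It fails at once if a bystander (cup, blue tape, aerosol can, brush jar, clay) is moved more than 20 mm (distance of any of cup, blue_tape, spray, jar, clay from where it was at the start of the episode above 0.02 m).
It also fails if it takes over 64 s, if anything falls off the work surface, if the arm or the gripper's body presses on something with over 40 N, if the wrist force passes 120 N, or if a joint passes its speed limit or range.

### The arm

A 6-joint arm with a two-finger parallel gripper is mounted at the origin on a cart in front of the work surface, level with it; the furniture and walls round the work are solid. World frame = base frame: x ahead of the robot, y to its left, z up, the work surface at z = 0. Lengths are in m, angles in rad, forces in N, time in s.
With the tool pointing down it reaches from about 0.3 to 0.775 m from the base axis. Payload 14.6 kg.
Tool frame: the origin (TCP) lies at the very end of the fingers, on their centre line; the grasp point (between the pads) lies 19 mm behind it; z points along the fingers, y is the line along which they close (so a half turn about z gives the same grasp; the last joint's range is limited). The gripper opens to 94 mm and grips with 3 to 60 N. Pads are 16 mm wide; open, the fingers measure 119 mm over their backs; the gripper's body (75 mm by 177 mm) begins 78 mm behind the grasp point.
Start: joints at [-1.238, 0.3, 1.521, -0, 1.321, -0.067], TCP at [0.214, -0.507, 0.205] pointing down, gripper open.
Joint ranges: [-3.03, 3.03], [-0.79, 2.21], [0.23, 2.52], [-1.04, 4.18], [0, 3.07], [-2.55, 2.55]. Speed limits (rad/s): [2.22, 2.22, 2.57, 3.14, 3.14, 3.14].

### API

Orientations are given as [roll, pitch, yaw] about the fixed x, y, z axes, in that order (R = Rz(yaw) Ry(pitch) Rx(roll)).
In Python, from station import ctrl gives the robot as it stands. The module is installed in compiled form; this text tells all that it offers.
- The arm moves only by the tool play_rows, never from a script. Its argument "commands" is a list of rows, each a list of 7 numbers: the shift along the tool's x, y, z in m, then the turn, a rotation vector about the tool's x, y, z in degrees, then the closure, from -1 (fully open) to 1 (shut). A call has 1 to 20 rows; each row shifts and turns the commanded pose from where the row before left it, along the tool's axes as they then stand; what a row does not reach is not made up. A row lasts 1/12 s, in which the tool goes at most 41.7 mm and 7.16 degrees, less where a joint would pass 70% of its speed; a pose out of reach is approached as far as the arm can. A call is refused whole if a number of a shift passes 0.0417 or a number of a turn 7.16, either way. A call with a gripper value outside its range is refused whole. The fingers move at their own pace and stop on an object; "force" is the grip in N (left out, the last holds). Time passes only in rows, so rows that do not move let the fingers close. It gives the time, the measured TCP pose, the force, the opening and the grip force at its end, in the units of the state.
- ctrl.get_obs(): the state, without advancing time (a new reading comes with each control period).
- ctrl.camera(name): name is "scene" or "side" or "wrist"; returns the picture (384x512x3 uint8, blue, green, red); there is no depth.
- ctrl.camera_model(name): a dict with "fx", "fy", "cx", "cy" (pixels), "rvec" (rotation vector, rad) and "tvec" (3), from world to camera coordinates, as OpenCV has them. Camera axes: x right, y down, z forward; pixel columns grow to the right and rows downward; lengths in m; the calibration is good to about 2 mm. A picture is of the moment at which its call begins: read the wrist's pose just before it. camera_model takes no time and is no camera call; for the wrist camera it gives the pose at the moment of the call.
- ctrl.hand_in(): hands the job in; it is judged then, once.
The state is a dict: "time_s": time; "qpos": joint angles; "joint_vel": joint speeds; "tau": joint torques, N m; "ee_pos": TCP position; "eef_rot": TCP orientation; "force": force on the tool from outside, world axes, zero at the start; "moment": the same for the moment, N m; "grip_width": finger opening in m; "grip_force": force on a finger pad.
Only numpy, scipy, OpenCV 4.12 (cv2) and the standard library are available. Lean on these libraries where they do the work, as an engineer would, in place of code of your own. Each camera call takes 0.05 s, during which the arm holds its last target. There are 200 camera calls.

## Working session

There is one attempt and no reset: what is moved stays moved. The work goes in short steps, Python scripts to look and compute and a tool call to move; the robot and the scene stay as the last step left them, time stands still between calls to the robot, and variables do not carry over. Pictures are saved under pics/ and viewed, at most 10 in all, crops included, and the job is handed in when it is done.

Besides the shell and the picture viewer there is one more tool, called as name([rows], argument=value, ...), one row to a line, values as JSON. play_rows: Moves the arm, as the interface text tells. Its arguments: {"type":"object","properties":{"commands":{"type":"array","items":{"type":"array","items":{"type":"number"}}},"force":{"type":"number"}},"required":["commands"]}

```bash
mkdir -p pics
cat > h.py <<'E'
import numpy as np, cv2
from station import ctrl
from scipy.spatial.transform import Rotation as R
def cam(n):
    m=ctrl.camera_model(n); K=np.array([[m['fx'],0,m['cx']],[0,m['fy'],m['cy']],[0,0,1]])
    return K,cv2.Rodrigues(np.array(m['rvec'],float))[0],np.array(m['tvec'],float).ravel()
def ray(c,uv,z):
    K,Rm,t=c; d=Rm.T@np.linalg.inv(K)@np.array([uv[0],uv[1],1.]); o=-Rm.T@t
    return o+d*(z-o[2])/d[2]
def proj(c,p):
    K,Rm,t=c; q=K@(Rm@np.asarray(p,float)+t); return q[:2]/q[2]
E
python3 - <<'E'
from h import *
a=[ctrl.camera(n) for n in('scene','side')]
for n,i in zip(('scene','side'),a): cv2.imwrite(f'pics/{n}0.png',i); m=ctrl.camera_model(n);c=cam(n);print(n,m['fx'],-c[1].T@c[2],c[1][2])
for n,i in zip(('scene','side'),a): cv2.imwrite(f'pics/{n}0b.png',cv2.resize(i,(768,576),interpolation=cv2.INTER_CUBIC))
print(ctrl.get_obs())
E
```

```text
scene 380.73084372649856 [-0.03823674  0.73294969  0.57009314] [ 0.5664764  -0.70714239 -0.42314788]
side 475.36506531130345 [-0.12111473  0.94421558  0.58328304] [ 0.53777343 -0.76693796 -0.35015126]
{'time_s': 0.1, 'qpos': array([-1.23760136e+00,  3.00410870e-01,  1.52152358e+00,  7.46211359e-06,
        1.32069185e+00, -6.65831092e-02]), 'joint_vel': array([-4.07860720e-05, -1.22549175e-03, -1.06113726e-03,  1.95182477e-03,
        5.57809306e-04, -3.13152682e-04]), 'tau': array([-2.15689070e-04, -5.32638216e+01, -3.53282368e+01,  7.08149979e-02,
        2.34627840e-02, -8.68050233e-05]), 'ee_pos': array([ 0.21399807, -0.50640462,  0.20494369]), 'eef_rot': array([-3.14056178e+00, -7.59844344e-05,  3.99776184e-01]), 'force': array([-0.35042777,  0.93405397, -0.17047324]), 'moment': array([-0.05557659,  0.01977019,  0.01697623]), 'grip_force': 0.0, 'grip_width': 0.09424098324083685}
```

View pics/scene0b.png

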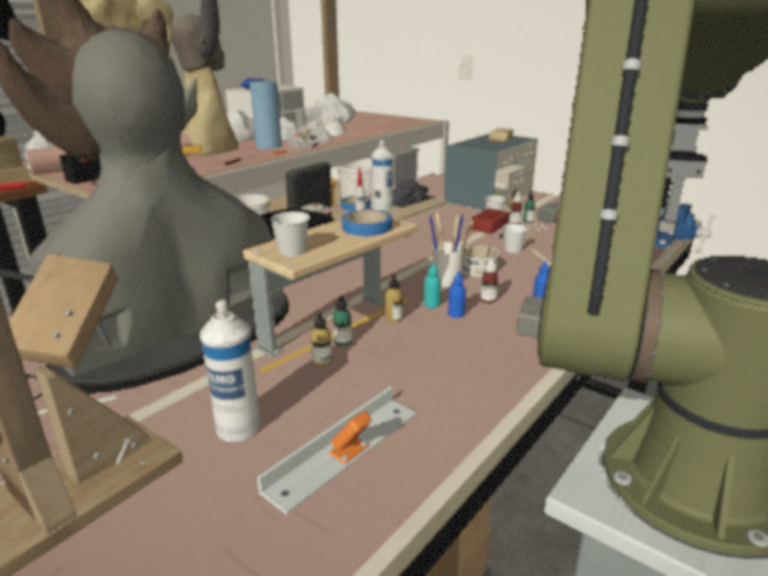

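View pics/side0b.png

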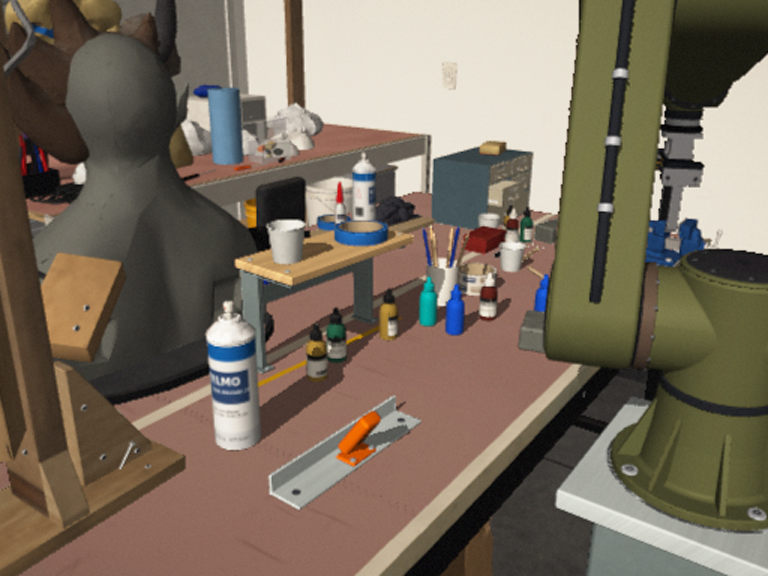

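The two views agree. In the scene view (768 px scale):
- The row of three is ochre (321,340), green (343,322) and ochre (394,300).
- The stray candidates on the right are turquoise (432,287), blue (457,297) and dark red with a white cap (489,282).
- Another red and green pair is far back at (516,205) and (530,208).

The stray is the near dark-red bottle at (489,282), in front of the brush jar. The turquoise and blue ones are excluded, and the far pair is well behind the jar. I'll confirm this in a crop and measure.

Run:
```python
from h import *
i=cv2.imread('pics/side0.png')
cv2.imwrite('pics/crop1.png',cv2.resize(i[165:265,140:370],None,fx=3.4,fy=3.4,interpolation=cv2.INTER_CUBIC))
s=cam('side');c=cam('scene')
P={'ochA':[(317,325),(320,315)],'grn':[(336,310),(342,299)],'ochB':[(389,291),(394,277)],'red':[(489,275),(490,259)],'turq':[(429,279),(433,265)],'blue':[(456,286),(458,272)]}
for k,(a,b) in P.items(): print(k,ray(s,np.array(a)/1.5,.101).round(3),ray(c,np.array(b)/1.5,.101).round(3))
# tape by colour, clay, straightedge corners
for n,cc in(('side',s),('scene',c)):
    h=cv2.cvtColor(cv2.imread(f'pics/{n}0.png'),cv2.COLOR_BGR2HSV)
    m=cv2.inRange(h,(18,120,120),(30,255,255)); m[:205]=0
    ys,xs=np.nonzero(m); p=np.array([ray(cc,(x,y),0) for x,y in zip(xs,ys)])
    p=p[(p[:,0]>.3)&(p[:,0]<.9)]
    o=p[np.argsort(p[:,1])]; print(n,'tape',len(o),o[::max(1,len(o)//14)].round(3)[:,:2].tolist())
for a,z in(((271,490),.03),((396,399),.03),((298,507),.0),((420,421),.005),((273,495),0)): print('se side',ray(s,np.array(a)/1.5,z).round(3))
for a,z in(((260,483),.03),((391,388),.03),((285,510),.0),((414,410),.005)): print('se scene',ray(c,np.array(a)/1.5,z).round(3))
```

```text
ochA [0.605 0.106 0.101] [0.606 0.108 0.101]
grn [0.621 0.035 0.101] [0.618 0.036 0.101]
ochB [ 0.6   -0.099  0.101] [ 0.603 -0.103  0.101]
red [ 0.489 -0.296  0.101] [ 0.498 -0.306  0.101]
turq [ 0.574 -0.202  0.101] [ 0.576 -0.203  0.101]
blue [ 0.511 -0.199  0.101] [ 0.515 -0.203  0.101]
side tape 333 [[0.686, -0.24], [0.702, -0.218], [0.667, -0.202], [0.673, -0.177], [0.645, -0.149], [0.621, -0.12], [0.62, -0.103], [0.654, -0.061], [0.697, -0.003], [0.693, 0.011], [0.692, 0.034], [0.662, 0.089], [0.674, 0.12], [0.673, 0.147], [0.68, 0.173]]
scene tape 218 [[0.651, -0.145], [0.633, -0.123], [0.663, -0.082], [0.655, -0.063], [0.661, -0.042], [0.697, 0.019], [0.666, 0.025], [0.705, 0.033], [0.687, 0.042], [0.672, 0.082], [0.674, 0.104], [0.675, 0.126], [0.677, 0.147], [0.676, 0.166], [0.681, 0.183]]
se side [0.423 0.412 0.03 ]
se side [0.426 0.13  0.03 ]
se side [0.4   0.388 0.   ]
se side [0.382 0.127 0.005]
se side [0.442 0.389 0.   ]
se scene [0.438 0.395 0.03 ]
se scene [0.434 0.125 0.03 ]
se scene [0.403 0.388 0.   ]
se scene [0.39  0.121 0.005]
```

View pics/crop1.png

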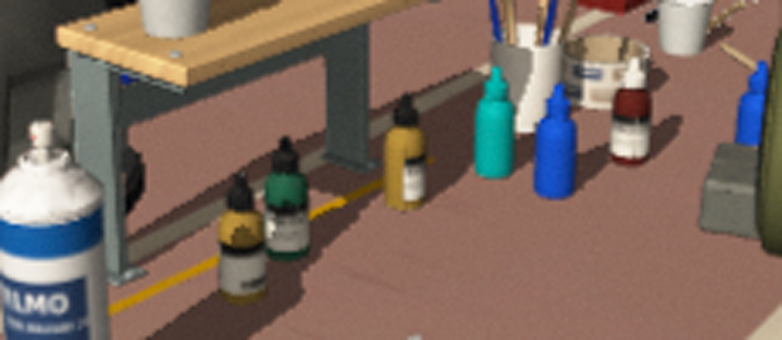

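The crop confirms it: dark-red body with a white cap at crop (631,110), right of the blue (555,140) and turquoise (494,125) decoys. I'll move above it and look with the wrist camera.

play_rows([
  [0.02,-0.004,-0.01,0,0,1.6,-1],
  [0.022,-0.006,-0.01,0,0,1.6,-1],
  [0.022,-0.006,-0.01,0,0,1.6,-1],
  [0.022,-0.006,-0.01,0,0,1.6,-1],
  [0.022,-0.006,-0.01,0,0,1.6,-1],
  [0.022,-0.006,-0.01,0,0,1.6,-1],
  [0.022,-0.006,-0.01,0,0,1.6,-1],
  [0.022,-0.006,-0.01,0,0,1.6,-1],
  [0.022,-0.006,-0.01,0,0,1.6,-1],
  [0.02,-0.004,-0.01,0,0,1.6,-1],
  [0,0,0,0,0,0,-0.2],
  [0,0,0,0,0,0,-0.2],
], force=15)

```text
time_s: 1.1
ee_pos: [0.4066, -0.3943, 0.3051]
eef_rot: [-3.141, 0.0, 0.123]
force: [0.1, -0.4, -0.1]
grip_width: 0.0837
grip_force: 0.0
```

Run:
```python
from h import *
o=ctrl.get_obs();print(o['time_s'],o['ee_pos'],o['eef_rot'],o['grip_width'])
c=cam('wrist');i=ctrl.camera('wrist');cv2.imwrite('pics/w1.png',i);cv2.imwrite('pics/w1b.png',cv2.resize(i,(768,576)))
print(-c[1].T@c[2],c[1][2],c[0][0,0]); print(proj(c,[.493,-.3,.101])*1.5,proj(c,[.6,.036,.101])*1.5)
```

```text
1.1 [ 0.40657648 -0.39429942  0.30506017] [-3.14138741e+00  3.12349026e-04  1.22521650e-01] 0.08374418801257755
[ 0.47861278 -0.38562841  0.48449979] [-0.2474747  -0.0308327  -0.96840364] 280.22253520479177
[286.61205655 145.33255688] [-134.10070836  -53.11725355]
```

View pics/w1b.png

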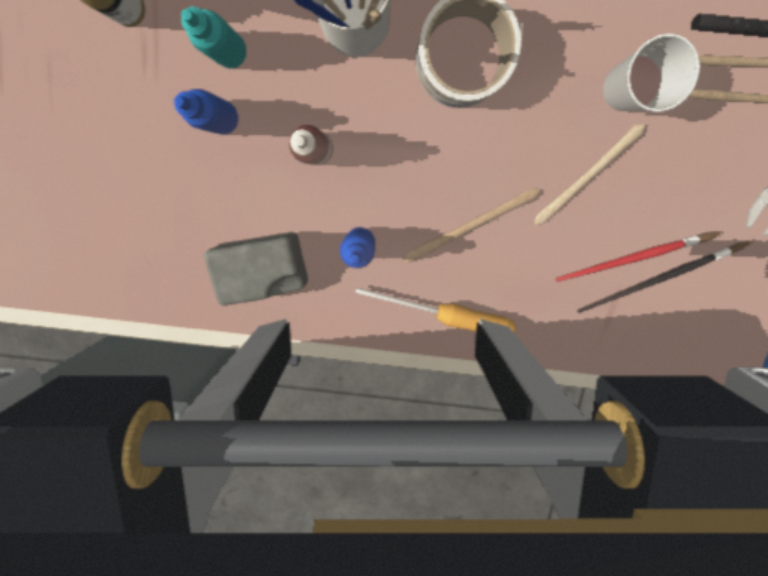

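The wrist view shows the red bottle with its cap tip at (302,142), between the jar (355,25), blue decoy (207,110) and clay (257,268). I'll compute the grasp position.

Run:
```python
from h import *
c=cam('wrist')
for n,p,z in(('cap',(302,142),.101),('base',(316,146),.037),('blue',(184,102),.101),('clay',(257,268),.049),('jar',(352,40),.0)): print(n,ray(c,np.array(p)/1.5,z).round(3))
t=ray(c,np.array((302,142))/1.5,.101); o=ctrl.get_obs()
print(R.from_euler('xyz',o['eef_rot']).inv().apply(t-o['ee_pos']))
```

```text
cap [ 0.497 -0.313  0.101]
base [ 0.498 -0.316  0.037]
blue [ 0.517 -0.212  0.101]
clay [ 0.367 -0.266  0.049]
jar [ 0.608 -0.338 -0.   ]
[ 0.10009387 -0.06941581  0.20365085]
```

play_rows([
  [0.02,-0.014,0.01,0,0,0,-0.2],
  [0.02,-0.014,0.02,0,0,0,-0.2],
  [0.02,-0.014,0.02,0,0,0,-0.2],
  [0.02,-0.014,0.03,0,0,0,-0.2],
  [0.02,-0.0125,0.03,0,0,0,-0.2],
  [0,0,0.03,0,0,0,-0.2],
  [0,0,0.03,0,0,0,-0.2],
  [0,0,0.03,0,0,0,-0.2],
  [0,0,0.027,0,0,0,-0.2],
  [0,0,0.025,0,0,0,-0.2],
  [0,0,0.025,0,0,0,-0.2],
  [0,0,0,0,0,0,-0.2],
  [0,0,0,0,0,0,0.5],
  [0,0,0,0,0,0,0.5],
  [0,0,0,0,0,0,0.5],
  [0,0,0,0,0,0,0.5],
  [0,0,0,0,0,0,0.5],
  [0,0,0,0,0,0,0.5],
], force=12)

```text
time_s: 2.65
ee_pos: [0.4978, -0.3151, 0.0301]
eef_rot: [3.14, -0.002, 0.121]
force: [-1.5, -0.1, 7.7]
grip_width: 0.0357
grip_force: 12.0
```

play_rows([
  [0,0,-0.01,0,0,0,0.5],
  [0,0,-0.018,0,0,0,0.5],
  [0,0,-0.02,0,0,2,0.5],
  [0,0,-0.022,0,0,3,0.5],
  [0,0,-0.022,0,0,3,0.5],
  [0,0,-0.022,0,0,3,0.5],
  [0,0,-0.016,0,0,1.7,0.5],
  [0.001,-0.017,0,0,0,0,0.5],
  [0.001,-0.024,0,0,0,0,0.5],
  [0.001,-0.027,0,0,0,0,0.5],
  [0.001,-0.027,0,0,0,0,0.5],
  [0.001,-0.027,0,0,0,0,0.5],
  [0.001,-0.027,0,0,0,0,0.5],
  [0.001,-0.027,0,0,0,0,0.5],
  [0.001,-0.027,0,0,0,0,0.5],
  [0.001,-0.027,0,0,0,0,0.5],
  [0.001,-0.024,0,0,0,0,0.5],
  [0.001,-0.017,0,0,0,0,0.5],
  [0.002,-0.013,0,0,0,0,0.5],
  [0,0,0,0,0,0,0.5],
])

```text
time_s: 4.32
ee_pos: [0.5393, -0.0315, 0.1593]
eef_rot: [-3.141, -0.001, -0.099]
force: [-0.1, -0.9, -1.1]
grip_width: 0.0357
grip_force: 12.0
```

Run:
```python
from h import *
o=ctrl.get_obs();print(o['time_s'],o['ee_pos'],o['eef_rot'],o['grip_width'],o['force'])
c=cam('wrist');i=ctrl.camera('wrist');cv2.imwrite('pics/w2.png',i);cv2.imwrite('pics/w2b.png',cv2.resize(i,(768,576)))
K,Rm,t=c
np.savez('w2.npz',K=K,R=Rm,t=t);print(-Rm.T@t)
```

```text
4.3167 [ 0.53931505 -0.03152296  0.15925277] [-3.14135926e+00 -1.02570790e-03 -9.90829978e-02] 0.0357363127140016 [-0.06226088 -0.85043024 -1.12483538]
[ 0.61128859 -0.0388128   0.33876202]
```

View pics/w2b.png

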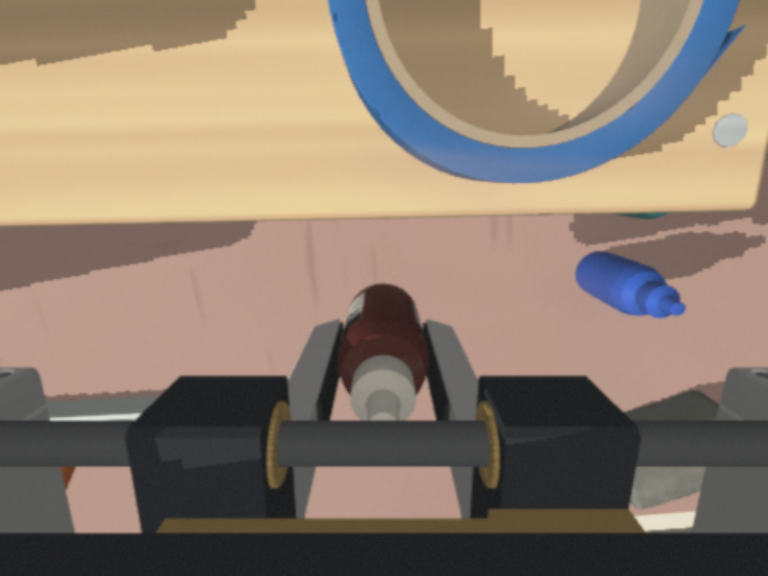

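The wrist view shows the red bottle held upright at (382,350). The board's front edge runs from (0,226) to its right corner (752,208). I'll cast rays onto it.

Run:
```python
from h import *
d=np.load('w2.npz');c=(d['K'],d['R'],d['t'])
i=cv2.imread('pics/w2.png')
h=cv2.cvtColor(i,cv2.COLOR_BGR2HSV)
pts=[]
for u in (20,60,100,140,180,220,300,350,400,440,480):
    col=h[100:200,u].astype(int); l=cv2.cvtColor(i,cv2.COLOR_BGR2LAB)[100:200,u,2].astype(int)
    k=np.where((l[:-1]-l[1:])>8)[0]; pts.append((u,100+(k[-1]+.5 if len(k) else 0)))
print(pts)
for z in(.185,.201):
    a=np.array([ray(c,p,z)[:2] for p in pts]); s=np.polyfit(a[:,1],a[:,0],1); print(z,s, a.round(3).tolist())
print(ray(c,np.array((754,208))/1.5,.185),ray(c,np.array((766,160))/1.5,.201))
# board front corners and uprights in scene/side: left front lower corner and right
s=cam('side');q=cam('scene')
print(ray(s,np.array((276,283))/1.5,.185),ray(q,np.array((292,272))/1.5,.185),ray(s,np.array((237,263))/1.5,.201),ray(s,np.array((413,237))/1.5,.201),ray(s,np.array((277,274))/1.5,.201))
# tape near edge scan: lab b channel per column, side view
for n,cc in(('side',s),('scene',q)):
    im=cv2.imread(f'pics/{n}0.png'); b=cv2.cvtColor(im,cv2.COLOR_BGR2HSV)
    m=cv2.inRange(b,(18,110,100),(30,255,255)); out=[]
    for u in range(165,262,3):
        ys=np.nonzero(m[205:262,u])[0]
        if 0<len(ys)<9:
            p=ray(cc,(u,205+ys.max()+.5),0);f=ray(cc,(u,205+ys.min()-.5),0); out.append((u,round(p[0],3),round(p[1],3),round(f[0],3),round(f[1],3)))
    print(n,out)
```

```text
[(20, 100), (60, 100), (100, 100), (140, np.float64(147.5)), (180, 100), (220, 100), (300, 100), (350, 100), (400, np.float64(167.5)), (440, np.float64(190.5)), (480, np.float64(140.5))]
0.185 [0.22938959 0.61633467] [[0.632, 0.083], [0.63, 0.062], [0.628, 0.041], [0.601, 0.025], [0.624, -0.001], [0.622, -0.021], [0.618, -0.063], [0.615, -0.089], [0.576, -0.116], [0.561, -0.139], [0.587, -0.159]]
0.201 [0.22938959 0.61673603] [[0.63, 0.07], [0.628, 0.052], [0.626, 0.033], [0.602, 0.019], [0.622, -0.005], [0.621, -0.023], [0.617, -0.061], [0.615, -0.084], [0.58, -0.108], [0.566, -0.129], [0.59, -0.147]]
[ 0.58682954 -0.1712248   0.185     ] [ 0.60416493 -0.15940928  0.201     ]
[0.64071306 0.1619694  0.185     ] [0.63759524 0.13648889 0.185     ] [0.72894161 0.16144154 0.201     ] [ 0.57771244 -0.14477229  0.201     ] [0.63767775 0.16188054 0.201     ]
side [(174, np.float64(0.668), np.float64(0.181), np.float64(0.68), np.float64(0.169)), (177, np.float64(0.67), np.float64(0.169), np.float64(0.677), np.float64(0.161)), (180, np.float64(0.667), np.float64(0.16), np.float64(0.679), np.f
[... 2666 characters left out ...]
), np.float64(-0.04)), (237, np.float64(0.652), np.float64(-0.036), np.float64(0.669), np.float64(-0.056)), (240, np.float64(0.649), np.float64(-0.047), np.float64(0.666), np.float64(-0.067)), (243, np.float64(0.65), np.float64(-0.063), np.float64(0.667), np.float64(-0.083)), (246, np.float64(0.647), np.float64(-0.073), np.float64(0.664), np.float64(-0.094)), (249, np.float64(0.648), np.float64(-0.09), np.float64(0.661), np.float64(-0.106)), (252, np.float64(0.649), np.float64(-0.106), np.float64(0.662), np.float64(-0.122)), (255, np.float64(0.646), np.float64(-0.117), np.float64(0.659), np.float64(-0.134)), (258, np.float64(0.621), np.float64(-0.102), np.float64(0.656), np.float64(-0.146))]
```

play_rows([
  [0,0,0.015,0,0,0,0.5],
  [0,0,0.025,0,0,0,0.5],
  [0,0,0.025,0,0,0,0.5],
  [0,0,0.025,0,0,0,0.5],
  [0,0,0.02,0,0,0,0.5],
  [0,0,0.012,0,0,0,0.5],
  [0,0,0.006,0,0,0,0.5],
  [0,0,0,0,0,0,0.5],
  [0,0,0,0,0,0,-0.1],
  [0,0,0,0,0,0,-0.1],
  [0,0,0,0,0,0,-0.1],
  [0,0,-0.01,0,0,0,-0.1],
  [0,0,-0.025,0,0,0,-0.1],
  [0,0,-0.03,0,0,0,-0.1],
  [0,0,-0.035,0,0,0,-0.1],
  [0,0,-0.035,0,0,0,-0.1],
])

```text
time_s: 5.7
ee_pos: [0.5385, -0.0332, 0.168]
eef_rot: [-3.142, -0.0, -0.101]
force: [0.5, 0.2, -0.5]
grip_width: 0.0516
grip_force: 0.0
```

Run:
```python
from h import *
a={n:ctrl.camera(n) for n in('scene','side')}
for n,i in a.items(): cv2.imwrite(f'pics/{n}1.png',i)
w=[a['side'][130:345,130:400],a['scene'][130:345,130:400]]
cv2.imwrite('pics/both1.png',cv2.resize(np.hstack(w),(800,318),interpolation=cv2.INTER_CUBIC))
d=np.load('w2.npz');c=(d['K'],d['R'],d['t'])
for z in(.185,.201): print([ray(c,np.array(p)/1.5,z).round(4)[:2] for p in((0,226),(250,221),(752,208))])
# orange grip mask
for n in a:
    h=cv2.cvtColor(a[n],cv2.COLOR_BGR2HSV); m=cv2.inRange(h,(4,180,120),(14,255,255)); m[:250]=0
    ys,xs=np.nonzero(m); print(n,len(xs),xs.min(),xs.max(),ys.min(),ys.max())
```

```text
[array([0.6072, 0.1018]), array([0.6   , 0.0107]), array([ 0.5869, -0.1705])]
[array([0.6076, 0.0872]), array([0.6012, 0.0056]), array([ 0.5894, -0.1568])]
scene 273 223 245 276 304
side 418 225 252 274 310
```

View pics/both1.png

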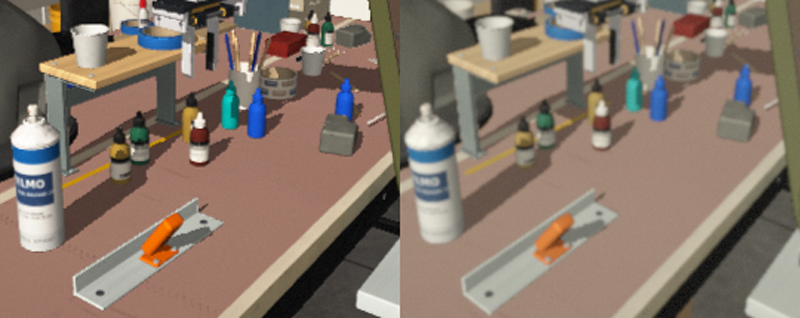

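The red bottle is standing in the gap. Next is the straightedge: I'll move above it and look closely.

play_rows([
  [-0.01,-0.005,-0.007,0,0,0,-0.2],
  [-0.015,-0.015,-0.007,0,0,0,-0.2],
  [-0.015,-0.02,-0.007,0,0,0,-0.2],
  [-0.015,-0.02,-0.007,0,0,0,-0.2],
  [-0.015,-0.02,-0.007,0,0,0,-0.2],
  [-0.015,-0.02,-0.007,0,0,0,-0.2],
  [-0.015,-0.02,-0.007,0,0,0,-0.2],
  [-0.015,-0.02,-0.007,0,0,0,-0.2],
  [-0.015,-0.02,-0.007,0,0,0,-0.2],
  [-0.015,-0.02,-0.007,0,0,0,-0.2],
  [-0.015,-0.02,-0.007,0,0,0,-0.2],
  [-0.015,-0.02,-0.007,0,0,0,-0.2],
  [-0.015,-0.02,-0.007,0,0,0,-0.2],
  [-0.01,-0.017,-0.007,0,0,0,-0.2],
  [-0.005,-0.01,-0.002,0,0,0,-0.2],
  [0,0,0,0,0,0,-0.2],
])

```text
time_s: 7.13
ee_pos: [0.3611, 0.2544, 0.2664]
eef_rot: [-3.141, -0.001, -0.099]
force: [0.6, -1.0, 0.4]
grip_width: 0.0564
grip_force: 0.0
```

Run:
```python
from h import *
o=ctrl.get_obs();print(o['time_s'],o['ee_pos'],o['eef_rot'],o['grip_width'],o['force'])
c=cam('wrist');i=ctrl.camera('wrist');cv2.imwrite('pics/w3.png',i);cv2.imwrite('pics/w3b.png',cv2.resize(i,(768,576)))
np.savez('w3.npz',K=c[0],R=c[1],t=c[2]);print(-c[1].T@c[2])
```

```text
7.1333 [0.3611094  0.25442331 0.26636421] [-3.14054914e+00 -1.03708563e-03 -9.88048728e-02] 0.056388171339696015 [ 0.59927907 -0.96957873  0.37949239]
[0.43307648 0.24700791 0.44588691]
```

View pics/w3b.png

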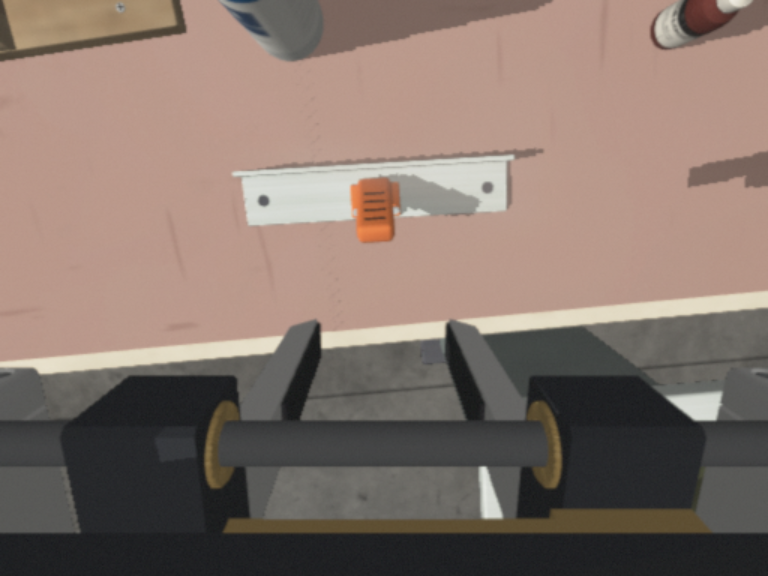

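The straightedge lies at (375,190). The top of its leg runs from (235,173) to (513,156), its rear foot corners are at (249,225) and (506,211), and the orange grip is at (375,210).

Run:
```python
from h import *
d=np.load('w3.npz');c=(d['K'],d['R'],d['t']); f=lambda p,z:ray(c,np.array(p)/1.5,z)[:2]
A,B=f((234,173),.03),f((513,156),.03);C,D=f((249,225),.005),f((506,211),.005)
print(A,B,np.linalg.norm(A-B),C,D,np.linalg.norm(C-D))
for p,q in((A,B),(C,D)):
    v=p-q; print('yaw',np.arctan2(-v[0],v[1]))
v=(C-D); yaw=np.arctan2(-v[0],v[1]); ex=np.array([np.cos(yaw),np.sin(yaw)]); 
print('origin from foot',(C+D)/2+.055*ex,'from leg',(A+B)/2)
print('grip top', f((374,238),.068), 'spray',f((300,30),0))
```

```text
[0.44926484 0.38856464] [0.4388312  0.12245979] 0.2663093174964291 [0.39678886 0.39117648] [0.38509541 0.12333762] 0.26809398985313604
yaw -0.03918870359799695
yaw -0.04363083171866601
origin from foot [0.44588979 0.25485812] from leg [0.44404802 0.25551222]
grip top [0.37940399 0.26023965] spray [0.57383515 0.31217531]
```

play_rows([
  [0,0,0,0,0,-3.3,-0.1],
  [0,0,0,0,5,0,-0.1],
  [0,0,0,0,5,0,-0.1],
  [0,0,0,0,5,0,-0.1],
  [0,0,0,0,5,0,-0.1],
  [0,0,0,0,5,0,-0.1],
  [0,0,0,0,5,0,-0.1],
  [0,0,0,0,5,0,-0.1],
  [0,0,0,0,0,0,-0.1],
  [0,0,0,0,0,0,-0.1],
])

```text
time_s: 8.02
ee_pos: [0.3685, 0.243, 0.2707]
eef_rot: [-3.138, -0.597, -0.034]
force: [-0.4, -0.3, -0.2]
grip_width: 0.0517
grip_force: 0.0
```

```bash
cat >> h.py <<'E'
def rel(t):
    o=ctrl.get_obs(); r=R.from_euler('xyz',o['eef_rot']); m=r.as_matrix()
    print('t',round(o['time_s'],2),'pos',o['ee_pos'].round(4),'zax',m[:,2].round(3),'yax',m[:,1].round(3),'w',o['grip_width'].round(4),'F',o['force'].round(1),'q',o['qpos'].round(2))
    print('rel',r.inv().apply(np.array(t)-o['ee_pos']).round(4))
E
python3 - <<'E'
from h import *
rel([.4048,.2577,.042]);rel([.3474,.26,.124])
E
```

```text
Traceback (most recent call last):
  File "h.py", line 14, in rel
    print('t',round(o['time_s'],2),'pos',o['ee_pos'].round(4),'zax',m[:,2].round(3),'yax',m[:,1].round(3),'w',o['grip_width'].round(4),'F',o['force'].round(1),'q',o['qpos'].round(2))
                                                                                                              ^^^^^^^^^^^^^^^^^^^^^
AttributeError: 'float' object has no attribute 'round'
```

```bash
sed -i "s/o\['grip_width'\].round(4)/round(o['grip_width'],4)/" h.py
python3 - <<'E'
from h import *
rel([.4048,.2577,.042]);rel([.3474,.26,.124])
E
```

```text
t 8.02 pos [0.3685 0.243  0.2707] zax [ 0.562 -0.015 -0.827] yax [-0.031 -1.    -0.003] w 0.0517 F [-0.4 -0.3 -0.2] q [ 0.74 -0.24  2.03 -0.5   0.96  2.55]
rel [-0.099  -0.0151  0.2093]
t 8.02 pos [0.3685 0.243  0.2707] zax [ 0.562 -0.015 -0.827] yax [-0.031 -1.    -0.003] w 0.0517 F [-0.4 -0.3 -0.2] q [ 0.74 -0.24  2.03 -0.5   0.96  2.55]
rel [-0.1004 -0.0158  0.1092]
```

Joint 6 is at its limit, so I'll use the equivalent half-turn grasp and turn the tool by -180° about its z axis.

play_rows([
  [0,0,0,0,0,-5,-0.1],
  [0,0,0,0,0,-7,-0.1],
  [0,0,0,0,0,-7,-0.1],
  [0,0,0,0,0,-7,-0.1],
  [0,0,0,0,0,-7,-0.1],
  [0,0,0,0,0,-7,-0.1],
  [0,0,0,0,0,-7,-0.1],
  [0,0,0,0,0,-7,-0.1],
  [0,0,0,0,0,-7,-0.1],
  [0,0,0,0,0,-7,-0.1],
  [0,0,0,0,0,-7,-0.1],
  [0,0,0,0,0,-7,-0.1],
  [0,0,0,0,0,-7,-0.1],
  [0,0,0,0,0,-7,-0.1],
  [0,0,0,0,0,-7,-0.1],
  [0,0,0,0,0,-7,-0.1],
  [0,0,0,0,0,-7,-0.1],
  [0,0,0,0,0,-7,-0.1],
  [0,0,0,0,0,-7,-0.1],
  [0,0,0,0,0,-7,-0.1],
])

```text
time_s: 9.68
ee_pos: [0.3691, 0.2434, 0.2707]
eef_rot: [2.716, 0.43, 2.287]
force: [0.3, 0.2, -0.0]
grip_width: 0.0516
grip_force: 0.0
```

play_rows([
  [0,0,0,0,0,-7,-0.1],
  [0,0,0,0,0,-7,-0.1],
  [0,0,0,0,0,-7,-0.1],
  [0,0,0,0,0,-7,-0.1],
  [0,0,0,0,0,-7,-0.1],
  [0,0,0,0,0,-7,-0.1],
  [0,0,0,0,0,0,-0.1],
  [0,0,0,0,0,0,-0.1],
])

```text
time_s: 10.35
ee_pos: [0.369, 0.2435, 0.2707]
eef_rot: [3.135, 0.597, 3.103]
force: [-0.2, 0.2, -0.1]
grip_width: 0.0518
grip_force: 0.0
```

```bash
cat >> h.py <<'E'
def want(yaw,tilt):  # flipped grasp orientation; prints the turn in tool axes
    z=np.array([np.sin(tilt)*np.cos(yaw),np.sin(tilt)*np.sin(yaw),-np.cos(tilt)]); y=np.array([-np.sin(yaw),np.cos(yaw),0])
    W=R.from_matrix(np.c_[np.cross(y,z),y,z]); r=R.from_euler('xyz',ctrl.get_obs()['eef_rot'])
    print('turn deg',(r.inv()*W).as_rotvec(degrees=True).round(2)); return W
def relw(W,t): print('rel in W',W.inv().apply(np.array(t)-ctrl.get_obs()['ee_pos']).round(4))
E
python3 - <<'E'
from h import *
W=want(-.042,np.radians(35))
rel([.3474,.26,.124]);relw(W,[.3474,.26,.124]);relw(W,[.4048,.2577,.042])
E
```

```text
turn deg [ 0.5  -0.79  0.18]
t 10.35 pos [0.369  0.2435 0.2707] zax [ 0.562 -0.015 -0.827] yax [0.035 0.999 0.005] w 0.0518 F [-0.2  0.2 -0.1] q [ 0.74 -0.24  2.03 -0.5   0.95 -0.58]
rel [0.1008 0.0149 0.1089]
rel in W [0.1024 0.0156 0.1074]
rel in W [0.1024 0.0157 0.2075]
```

play_rows([
  [0,0,0,0.5,-0.8,0.2,-0.1],
  [0.015,0.0026,0.015,0,0,0,-0.1],
  [0.02,0.003,0.02,0,0,0,-0.1],
  [0.02,0.003,0.02,0,0,0,-0.1],
  [0.02,0.003,0.02,0,0,0,-0.1],
  [0.0174,0.003,0.02,0,0,0,-0.1],
  [0.01,0.001,0.0124,0,0,0,-0.1],
  [0,0,0,0,0,0,-0.1],
  [0,0,0,0,0,0,-0.1],
])

```text
time_s: 11.1
ee_pos: [0.3474, 0.2596, 0.1239]
eef_rot: [-3.139, 0.611, 3.102]
force: [-0.4, -0.4, 0.3]
grip_width: 0.0515
grip_force: 0.0
```

Run:
```python
from h import *
W=want(-.042,np.radians(35)); rel([.4048,.2577,.042])
i=ctrl.camera('side'); cv2.imwrite('pics/s4.png',cv2.resize(i[180:384,120:340],None,fx=2.8,fy=2.8,interpolation=cv2.INTER_CUBIC))
```

```text
turn deg [-0.04  0.03  0.13]
t 11.1 pos [0.3474 0.2596 0.1239] zax [ 0.573 -0.025 -0.819] yax [ 0.04   0.999 -0.002] w 0.0515 F [-0.4 -0.4  0.3] q [ 0.83 -0.02  2.23 -0.79  0.67 -0.13]
rel [-0.0001  0.0006  0.1   ]
```

View pics/s4.png

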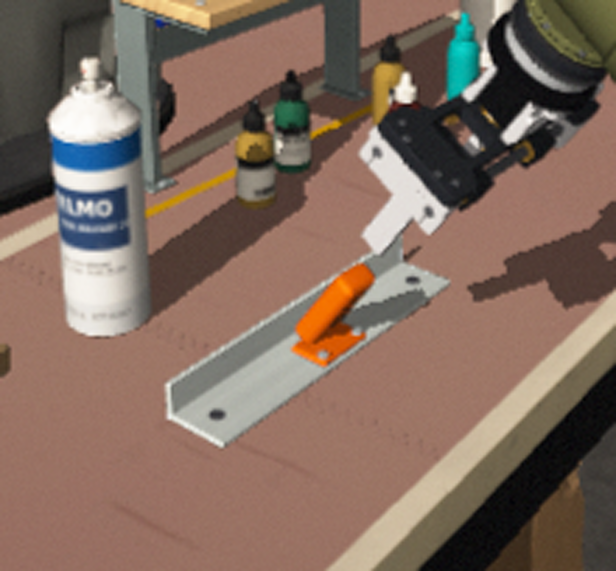

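The fingers at (378,235) line up with the leaning grip at (335,300). I'll advance and close.

play_rows([
  [0,0,0.012,0,0,0,-0.1],
  [0,0,0.015,0,0,0,-0.1],
  [0,0,0.015,0,0,0,-0.1],
  [0,0,0.015,0,0,0,-0.1],
  [0,0,0.015,0,0,0,-0.1],
  [0,0,0.014,0,0,0,-0.1],
  [0,0,0.014,0,0,0,-0.1],
  [0,0,0,0,0,0,-0.1],
  [0,0,0,0,0,0,0.5],
  [0,0,0,0,0,0,0.5],
  [0,0,0,0,0,0,0.5],
  [0,0,0,0,0,0,0.5],
  [0,0,0,0,0,0,0.5],
], force=40)

```text
time_s: 12.23
ee_pos: [0.4052, 0.2587, 0.0476]
eef_rot: [-3.139, 0.606, 3.105]
force: [-5.6, -1.1, 8.3]
grip_width: 0.0336
grip_force: 40.0
```

Run:
```python
from h import *
rel([.4048,.2577,.042])
```

```text
t 12.23 pos [0.4052 0.2587 0.0476] zax [ 0.569 -0.024 -0.822] yax [ 0.038  0.999 -0.002] w 0.0336 F [-5.6 -1.1  8.3] q [ 0.71  0.24  2.19 -1.04  0.47  0.07]
rel [ 0.0035 -0.001   0.0044]
```

play_rows([
  [-0.0034,0,-0.005,0,0,0,0.5],
  [-0.0034,0,-0.005,0,0,0,0.5],
  [0,0,0,0,0,0,0.5],
  [0,0,0,0,0,0,0.5],
])

```text
time_s: 12.57
ee_pos: [0.4049, 0.2586, 0.059]
eef_rot: [-3.138, 0.605, 3.106]
force: [-0.1, -0.6, -2.7]
grip_width: 0.0339
grip_force: 40.0
```

```bash
cat >> h.py <<'E'
def go(o_x,o_y,z,yaw=-.077,tilt=np.radians(35)):  # straightedge riser coords -> tcp
    e=np.array([np.cos(-.077),np.sin(-.077)]);n=np.array([-e[1],e[0]])
    p=np.array([.656,-.001])+o_x*e+o_y*n; e2=np.array([np.cos(yaw),np.sin(yaw)]);n2=np.array([-e2[1],e2[0]])
    t=[*(p-.041*e2+.001*n2),z]; W=want(yaw,tilt); print('target',np.round(t,4)); rel(t); relw(W,t)
E
python3 - <<'E'
from h import *
go(-.155,0,.052,tilt=.606)
E
```

```text
turn deg [ 1.16 -0.04  1.93]
target [0.4607 0.0151 0.052 ]
t 12.57 pos [0.4049 0.2586 0.059 ] zax [ 0.568 -0.024 -0.822] yax [ 0.038  0.999 -0.003] w 0.0339 F [-0.1 -0.6 -2.7] q [ 0.71  0.21  2.18 -0.98  0.49  0.01]
rel [-0.049  -0.2412  0.0432]
rel in W [-0.0571 -0.2385  0.048 ]
```

play_rows([
  [0,0,0,0.6,0,1.0,0.5],
  [0,0,0,0.56,0,0.93,0.5],
  [-0.002,-0.009,0.002,0,0,0,0.5],
  [-0.004,-0.017,0.0034,0,0,0,0.5],
  [-0.004,-0.017,0.0034,0,0,0,0.5],
  [-0.004,-0.017,0.0034,0,0,0,0.5],
  [-0.004,-0.017,0.0034,0,0,0,0.5],
  [-0.004,-0.017,0.0034,0,0,0,0.5],
  [-0.004,-0.017,0.0034,0,0,0,0.5],
  [-0.004,-0.017,0.0034,0,0,0,0.5],
  [-0.004,-0.017,0.0034,0,0,0,0.5],
  [-0.004,-0.017,0.0034,0,0,0,0.5],
  [-0.004,-0.017,0.0034,0,0,0,0.5],
  [-0.004,-0.017,0.0034,0,0,0,0.5],
  [-0.004,-0.017,0.0034,0,0,0,0.5],
  [-0.004,-0.017,0.0034,0,0,0,0.5],
  [-0.003,-0.0085,0.0018,0,0,0,0.5],
  [0,0,0,0,0,0,0.5],
  [0,0,0,0,0,0,0.5],
])

```text
time_s: 14.15
ee_pos: [0.4586, 0.0212, 0.0514]
eef_rot: [-3.141, 0.603, 3.063]
force: [-0.0, 0.6, -3.1]
grip_width: 0.0336
grip_force: 40.0
```

Run:
```python
from h import *
go(-.155,0,.048)
for n in('side','scene'):
    i=ctrl.camera(n); cv2.imwrite(f'pics/{n}5.png',i)
a=[cv2.imread(f'pics/{n}5.png')[170:330,150:350] for n in('side','scene')]
cv2.imwrite('pics/v5.png',cv2.resize(np.hstack(a),None,fx=2,fy=2,interpolation=cv2.INTER_CUBIC))
```

```text
turn deg [-0.07 -0.48 -0.07]
target [0.4607 0.0151 0.048 ]
t 14.15 pos [0.4586 0.0212 0.0514] zax [ 0.565 -0.045 -0.824] yax [ 0.079  0.997 -0.   ] w 0.0336 F [-0.   0.6 -3.1] q [-0.01  0.11  2.33 -0.37  0.11 -1.15]
rel [-0.0001 -0.006   0.0043]
rel in W [-0.0001 -0.006   0.0042]
```

View pics/v5.png

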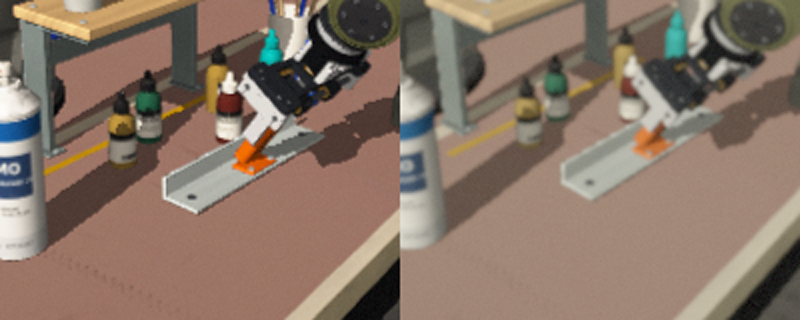

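The straightedge hangs level, with the red bottle ahead of its face. I'll lower it and start the push.

play_rows([
  [0.001,-0.003,0.0015,0,-0.2,0,0.5],
  [0.001,-0.003,0.0015,0,-0.2,0,0.5],
  [-0.002,0,0.0014,0,0,0,0.5],
  [-0.0037,0,0.0026,0,0,0,0.5],
  [-0.0037,0,0.0026,0,0,0,0.5],
  [-0.0037,0,0.0026,0,0,0,0.5],
  [-0.0037,0,0.0026,0,0,0,0.5],
  [-0.0037,0,0.0026,0,0,0,0.5],
  [-0.0037,0,0.0026,0,0,0,0.5],
  [-0.0037,0,0.0026,0,0,0,0.5],
  [-0.0037,0,0.0026,0,0,0,0.5],
  [-0.0037,0,0.0026,0,0,0,0.5],
  [-0.0037,0,0.0026,0,0,0,0.5],
  [-0.0037,0,0.0026,0,0,0,0.5],
  [-0.0037,0,0.0026,0,0,0,0.5],
  [0,0,0,0,0,0,0.5],
])

```text
time_s: 15.58
ee_pos: [0.516, 0.0114, 0.0482]
eef_rot: [-3.141, 0.611, 3.065]
force: [1.1, 0.1, -2.6]
grip_width: 0.0337
grip_force: 40.0
```

Run:
```python
from h import *
go(-.03,0,.0485)
o=ctrl.get_obs()['ee_pos']; e=np.array([np.cos(-.077),np.sin(-.077)]); print('face riser x ~',(o[:2]-[.656,-.001])@e+.041)
for n in('side','scene'):
    i=ctrl.camera(n); cv2.imwrite(f'pics/{n}6.png',i)
    c=cam(n); L=np.array([.656,-.001])+((o[:2]-[.656,-.001])@e+.041)*e+.135*np.array([-e[1],e[0]])
    print(n,'pred left end top/bottom',proj(c,[*L,.031]),proj(c,[*L,.001]))
a=[cv2.imread(f'pics/{n}6.png')[170:330,150:350] for n in('side','scene')]
cv2.imwrite('pics/v6.png',cv2.resize(np.hstack(a),None,fx=2,fy=2,interpolation=cv2.INTER_CUBIC))
```

```text
turn deg [-0.   -0.    0.02]
target [0.5853 0.0055 0.0485]
t 15.58 pos [0.516  0.0114 0.0482] zax [ 0.572 -0.044 -0.819] yax [ 0.077  0.997 -0.   ] w 0.0337 F [ 1.1  0.1 -2.6] q [-0.04  0.23  2.19 -0.21  0.11 -1.32]
rel [-0.0572 -0.0006  0.0396]
rel in W [-0.0572 -0.0006  0.0396]
face riser x ~ -0.09957656576242196
side pred left end top/bottom [214.27467676 250.7581356 ] [214.52480041 261.45912637]
scene pred left end top/bottom [216.39586912 242.91395224] [216.95262919 252.58998872]
```

View pics/v6.png

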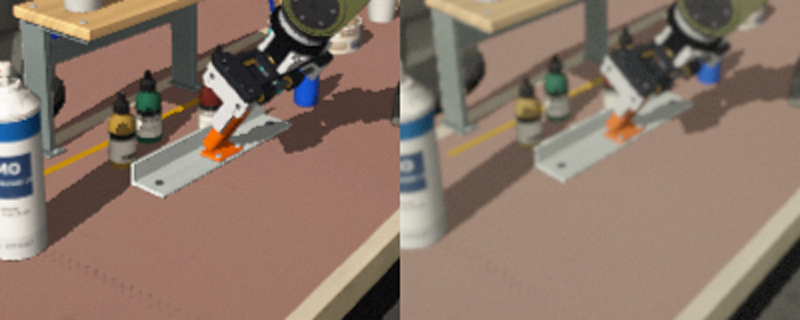

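The left end of the straightedge at crop (132,162) matches the prediction to about 1–2 px, so the tool offset holds. The bottles are upright. I'll continue the push.

play_rows([
  [-0.002,0,0.0014,0,0,0,0.5],
  [-0.0037,0,0.0026,0,0,0,0.5],
  [-0.0037,0,0.0026,0,0,0,0.5],
  [-0.0037,0,0.0026,0,0,0,0.5],
  [-0.0037,0,0.0026,0,0,0,0.5],
  [-0.0037,0,0.0026,0,0,0,0.5],
  [-0.0037,0,0.0026,0,0,0,0.5],
  [-0.0037,0,0.0026,0,0,0,0.5],
  [-0.0037,0,0.0026,0,0,0,0.5],
  [-0.0037,0,0.0026,0,0,0,0.5],
  [-0.0037,0,0.0026,0,0,0,0.5],
  [-0.0037,0,0.0026,0,0,0,0.5],
  [-0.0037,0,0.0026,0,0,0,0.5],
  [-0.0037,0,0.0026,0,0,0,0.5],
  [-0.002,0,0.0014,0,0,0,0.5],
  [0,0,0,0,0,0,0.5],
])

```text
time_s: 17.02
ee_pos: [0.5791, 0.0066, 0.0479]
eef_rot: [-3.141, 0.611, 3.065]
force: [0.1, 0.0, -2.5]
grip_width: 0.0339
grip_force: 40.0
```

Run:
```python
from h import *
go(0,0,.0485)
o=ctrl.get_obs()['ee_pos']; e=np.array([np.cos(-.077),np.sin(-.077)]); n2=np.array([-e[1],e[0]]); O=np.array([.656,-.001])
fx=(o[:2]-O)@e+.041; print('face riser x ~',fx)
for n in('side','scene'):
    i=ctrl.camera(n); cv2.imwrite(f'pics/{n}7.png',i); c=cam(n)
    L=O+fx*e+.135*n2+0.001*n2*0; u0,v0=proj(c,[*L,.016]); print(n,'pred end',u0,v0)
    g=cv2.cvtColor(i,cv2.COLOR_BGR2HSV)[:,:,1]  # saturation: metal low, bench high
    for dv in(-3,0,3): print(dv,g[int(round(v0))+dv,int(u0)-7:int(u0)+10].tolist())
```

```text
turn deg [-0.   -0.02  0.02]
target [0.6152 0.0032 0.0485]
t 17.02 pos [0.5791 0.0066 0.0479] zax [ 0.572 -0.044 -0.819] yax [ 0.077  0.997 -0.   ] w 0.0339 F [ 0.1  0.  -2.5] q [-0.04  0.34  2.03 -0.13  0.16 -1.42]
rel [-0.03   -0.0006  0.0203]
rel in W [-0.03   -0.0006  0.0203]
face riser x ~ -0.036240907511631955
side pred end 196.72922111305454 248.44696193466646
-3 [99, 113, 136, 193, 207, 254, 132, 30, 23, 14, 13, 11, 11, 9, 14, 18, 14]
0 [247, 212, 178, 149, 125, 88, 96, 132, 127, 22, 13, 16, 9, 11, 12, 14, 11]
3 [89, 87, 88, 88, 88, 89, 91, 90, 78, 28, 12, 11, 14, 14, 15, 8, 16]
scene pred end 201.10014815546637 239.01492379874765
-3 [133, 147, 149, 147, 133, 116, 88, 56, 28, 17, 21, 18, 18, 20, 20, 20, 16]
0 [96, 83, 73, 68, 68, 67, 61, 51, 30, 25, 18, 20, 18, 18, 16, 20, 19]
3 [65, 65, 67, 65, 65, 65, 65, 55, 33, 22, 18, 17, 19, 22, 17, 20, 21]
```

play_rows([
  [-0.002,-0.0003,0.0014,0,0,0,0.5],
  [-0.0037,-0.0003,0.0026,0,0,0,0.5],
  [-0.0037,0,0.0026,0,0,0,0.5],
  [-0.0037,0,0.0026,0,0,0,0.5],
  [-0.0037,0,0.0026,0,0,0,0.5],
  [-0.0025,0,0.0017,0,0,0,0.5],
  [-0.0025,0,0.0017,0,0,0,0.5],
  [-0.002,0,0.0014,0,0,0,0.5],
  [0,0,0,0,0,0,0.5],
  [0,0,0,0,0,0,0.5],
])

```text
time_s: 17.95
ee_pos: [0.6077, 0.0038, 0.048]
eef_rot: [-3.141, 0.611, 3.065]
force: [-0.4, -0.4, -2.5]
grip_width: 0.034
grip_force: 40.0
```

```bash
cat > m.py <<'E'
from h import *
go(0,0,.0485)
o=ctrl.get_obs()['ee_pos']; e=np.array([np.cos(-.077),np.sin(-.077)]); n2=np.array([-e[1],e[0]]); O=np.array([.656,-.001])
fx=(o[:2]-O)@e+.041; fy=(o[:2]-O)@n2-.001; print('face riser x,y ~',fx,fy)
for n in('side','scene'):
    i=ctrl.camera(n); cv2.imwrite(f'pics/{n}8.png',i); c=cam(n); h=cv2.cvtColor(i,cv2.COLOR_BGR2HSV); g=h[:,:,1].astype(float)
    out=[]
    for y in np.arange(.132,.06,-.004):
        u,v=proj(c,[*(O+fx*e+(fy+y)*n2),.031]); u=int(round(u)); v=int(round(v))
        col=g[v-8:v+8,u]; b=np.where((col[:-1]>50)&(col[1:]<=50))[0]
        if len(b): 
            k=b[-1]; s=k+(col[k]-50)/(col[k]-col[k+1]); q=ray(c,(u,v-8+s),.031)[:2]-O; out.append((round(q@n2,3),round(q@e,4)))
    print(n,'leg top (y,x):',out)
    m=cv2.inRange(h,(18,110,100),(30,255,255)); t=[]
    for y in np.arange(.195,.145,-.004):
        u,v=proj(c,[*(O+y*n2),0]); u=int(round(u)); v=int(round(v)); ys=np.nonzero(m[v-6:v+6,u])[0]
        if len(ys): q=ray(c,(u,v-6+ys.max()+.5),0)[:2]-O; t.append((round(q@n2,3),round(q@e,4)))
    print('tape near',t)
E
python3 m.py
```

```text
turn deg [ 0.   -0.01  0.02]
target [0.6152 0.0032 0.0485]
t 17.95 pos [0.6077 0.0038 0.048 ] zax [ 0.572 -0.044 -0.819] yax [ 0.077  0.997 -0.   ] w 0.034 F [-0.4 -0.4 -2.5] q [-0.05  0.39  1.96 -0.1   0.18 -1.45]
rel [-0.0065 -0.0001  0.0039]
rel in W [-0.0065 -0.0001  0.0039]
face riser x,y ~ -0.00754010041336458 6.54704098175926e-05
side leg top (y,x): [(np.float64(0.09), np.float64(0.0244)), (np.float64(0.088), np.float64(0.0231)), (np.float64(0.086), np.float64(0.0208)), (np.float64(0.084), np.float64(0.0194)), (np.float64(0.081), np.float64(0.015)), (np.float64(0.075), np.float64(0.017)), (np.float64(0.088), np.float64(0.0001)), (np.float64(0.092), np.float64(-0.0078)), (np.float64(0.089), np.float64(-0.0094)), (np.float64(0.085), np.float64(-0.0082)), (np.float64(0.082), np.float64(-0.0097)), (np.float64(0.078), np.float64(-0.009)), (np.float64(0.075), np.float64(-0.0094)), (np.float64(0.07), np.float64(-0.0084))]
tape near [(np.float64(0.189), np.float64(-0.002)), (np.float64(0.184), np.float64(0.0001)), (np.float64(0.177), np.float64(0.0003)), (np.float64(0.176), np.float64
[... 833 characters left out ...]
074), np.float64(-0.0038)), (np.float64(0.07), np.float64(-0.0032)), (np.float64(0.066), np.float64(-0.0038)), (np.float64(0.06), np.float64(-0.0013))]
tape near [(np.float64(0.193), np.float64(0.0012)), (np.float64(0.191), np.float64(-0.0008)), (np.float64(0.186), np.float64(0.0012)), (np.float64(0.184), np.float64(-0.0008)), (np.float64(0.179), np.float64(0.0011)), (np.float64(0.173), np.float64(0.0011)), (np.float64(0.171), np.float64(-0.0009)), (np.float64(0.166), np.float64(0.0011)), (np.float64(0.164), np.float64(-0.0009)), (np.float64(0.159), np.float64(0.0011)), (np.float64(0.157), np.float64(-0.0009)), (np.float64(0.15), np.float64(-0.0009)), (np.float64(0.145), np.float64(0.0011))]
```

play_rows([
  [-0.0017,0,0.0012,0,0,0,0.5],
  [-0.0017,0,0.0012,0,0,0,0.5],
  [-0.0017,0,0.0012,0,0,0,0.5],
  [0,0,0,0,0,0,0.5],
  [0,0,0,0,0,0,0.5],
  [0,0,0,0,0,0,0.5],
  [0,0,0,0,0,0,0.5],
  [0,0,0,0,0,0,0.5],
])

```text
time_s: 18.72
ee_pos: [0.6137, 0.0033, 0.0479]
eef_rot: [-3.141, 0.61, 3.065]
force: [-0.1, 0.2, -2.2]
grip_width: 0.0336
grip_force: 40.0
```

```bash
python3 m.py | cut -c1-1500 | tr -d 'np.float64' | head -5
python3 - <<'E'
from h import *
# bottle check: ochre/green/red caps & bodies in both views (predicted centres at riser x=.018)
e=np.array([np.cos(-.077),np.sin(-.077)]); n2=np.array([-e[1],e[0]]); O=np.array([.656,-.001])
for n in('side','scene'):
    c=cam(n); i=cv2.imread(f'pics/{n}8.png'); 
    for k,y in(('ochA',.104),('grn',.034)):
        u,v=proj(c,[*(O+.018*e+y*n2),.09]); u,v=int(u),int(v); print(n,k,(u,v)); print(cv2.cvtColor(i,cv2.COLOR_BGR2HSV)[v,u-12:u+13,2].tolist())
E
```

```text
ur deg [ 0   -003  003]
rge [0152 00032 0085]
 1872 s [0137 00033 0079] zx [ 0571 -00 -0819] yx [ 0077  0997 -0   ] w 0033 F [-01  02 -22] q [-005  0   19 -009  019 -15]
re [-00015 -00001  0000]
re i W [-00015 -00001  0000]
side ochA (190, 212)
[49, 46, 34, 80, 145, 160, 158, 160, 159, 160, 162, 146, 82, 34, 31, 40, 100, 156, 160, 162, 161, 161, 160, 160, 161]
side grn (208, 205)
[159, 160, 159, 162, 160, 159, 161, 163, 165, 163, 161, 157, 145, 124, 60, 20, 25, 22, 63, 115, 145, 161, 160, 161, 163]
scene ochA (195, 204)
[73, 73, 70, 69, 61, 52, 50, 38, 51, 90, 134, 135, 105, 68, 56, 75, 113, 136, 152, 159, 162, 162, 161, 165, 160]
scene grn (214, 196)
[160, 163, 162, 161, 162, 161, 162, 162, 160, 161, 158, 150, 122, 86, 52, 43, 63, 96, 127, 150, 160, 163, 166, 175, 191]
```

```bash
cat > b.py <<'E'
from h import *
import sys
e=np.array([np.cos(-.077),np.sin(-.077)]); n2=np.array([-e[1],e[0]]); O=np.array([.656,-.001])
tag=sys.argv[1]
for n in('side','scene'):
    c=cam(n); i=cv2.imread(f'pics/{n}{tag}.png'); V=cv2.cvtColor(i,cv2.COLOR_BGR2HSV)[:,:,2].astype(int)
    for k,y in(('ochA',.104),('grn',.034),('red',-.04),('ochB',-.104)):
        u,v=proj(c,[*(O+.018*e+y*n2),.09]); u,v=int(round(u)),int(round(v)); 
        w=V[v-10:v+7,u-2:u+9].copy(); 
        uc=[]
        if k!='red':
            m=(w<75).astype(np.uint8); nl,l,s,ce=cv2.connectedComponentsWithStats(m)
            for j in range(1,nl):
                if s[j,4]>6:
                    t=s[j,1]; tx=np.nonzero(l[t]==j)[0].mean(); q=ray(c,(u-2+tx,v-10+t-.5),.101)[:2]-O; uc.append((s[j].tolist(),'x',round(q@e,4),'y',round(q@n2,4)))
        print(n,k,uc)
E
python3 b.py 8
```

```text
side ochA [([1, 6, 8, 11, 57], 'x', np.float64(0.0167), 'y', np.float64(0.0977))]
side grn [([2, 6, 9, 11, 59], 'x', np.float64(0.0194), 'y', np.float64(0.0242))]
side red []
side ochB [([0, 0, 11, 17, 156], 'x', np.float64(0.056), 'y', np.float64(-0.1535))]
scene ochA [([2, 8, 5, 8, 30], 'x', np.float64(0.0093), 'y', np.float64(0.1064))]
scene grn [([3, 7, 7, 9, 37], 'x', np.float64(0.0109), 'y', np.float64(0.0297))]
scene red []
scene ochB [([0, 0, 11, 17, 88], 'x', np.float64(0.0367), 'y', np.float64(-0.1633))]
```

Estimates agree that the face is about 1 mm short of the line, with the bottles upright. I'll draw the straightedge straight back.

play_rows([
  [0.0016,0,-0.0011,0,0,0,0.5],
  [0.0033,0,-0.0023,0,0,0,0.5],
  [0.0049,0,-0.0034,0,0,0,0.5],
  [0.0074,0,-0.0052,0,0,0,0.5],
  [0.0074,0,-0.0052,0,0,0,0.5],
  [0.0074,0,-0.0052,0,0,0,0.5],
  [0.0074,0,-0.0052,0,0,0,0.5],
  [0.0074,0,-0.0052,0,0,0,0.5],
  [0.0074,0,-0.0052,0,0,0,0.5],
  [0.0074,0,-0.0052,0,0,0,0.5],
  [0.0074,0,-0.0052,0,0,0,0.5],
  [0.0074,0,-0.0052,0,0,0,0.5],
  [0.0074,0,-0.0052,0,0,0,0.5],
  [0.0074,0,-0.0052,0,0,0,0.5],
  [0.0074,0,-0.0052,0,0,0,0.5],
  [0.0074,0,-0.0052,0,0,0,0.5],
  [0.0074,0,-0.0052,0,0,0,0.5],
  [0.0033,0,-0.0023,0,0,0,0.5],
  [0,0,0,0,0,0,0.5],
])

```text
time_s: 20.4
ee_pos: [0.4708, 0.0143, 0.0481]
eef_rot: [-3.141, 0.61, 3.065]
force: [0.8, 0.5, -1.7]
grip_width: 0.0339
grip_force: 40.0
```

```bash
python3 - <<'E'
from h import *
go(-.142,0,.0476)
for n in('side','scene'): cv2.imwrite(f'pics/{n}9.png',ctrl.camera(n))
e=np.array([np.cos(-.077),np.sin(-.077)]); n2=np.array([-e[1],e[0]]); O=np.array([.656,-.001])
# lowest body pixel (base front) of each bottle, by colour
for n in('side','scene'):
    c=cam(n); i=cv2.imread(f'pics/{n}9.png'); h=cv2.cvtColor(i,cv2.COLOR_BGR2HSV)
    for k,y,lo,hi in(('ochA',.1,(15,90,30),(28,255,170)),('grn',.03,(60,80,15),(95,255,140)),('red',-.04,(0,140,20),(8,255,110)),('ochB',-.1,(15,90,30),(28,255,170))):
        u,v=proj(c,[*(O+.018*e+y*n2),.05]); u,v=int(u),int(v); m=cv2.inRange(h,lo,hi)[v-22:v+22,u-10:u+14]
        ys,xs=np.nonzero(m); print(n,k,(u,v),len(xs),(round(xs.mean()+u-10,1),round(ys.mean()+v-22,1),ys.min()+v-22,ys.max()+v-22,xs.min()+u-10,xs.max()+u-10) if len(xs) else '')
E
python3 b.py 9
```

```text
turn deg [ 0.   -0.04  0.03]
target [0.4736 0.0141 0.0476]
t 20.4 pos [0.4708 0.0143 0.0481] zax [ 0.571 -0.044 -0.82 ] yax [ 0.076  0.997 -0.   ] w 0.0339 F [ 0.8  0.5 -1.7] q [-0.03  0.15  2.31 -0.3   0.08 -1.23]
rel [-0.002 -0.     0.002]
rel in W [-0.002 -0.     0.002]
side ochA (191, 226) 146 (np.float64(194.7), np.float64(232.0), np.int64(219), np.int64(247), np.int64(186), np.int64(204))
side grn (210, 218) 120 (np.float64(212.2), np.float64(218.4), np.int64(211), np.int64(236), np.int64(207), np.int64(218))
side red (227, 210) 103 (np.float64(229.0), np.float64(211.6), np.int64(205), np.int64(228), np.int64(224), np.int64(234))
side ochB (241, 204) 243 (np.float64(244.2), np.float64(210.1), np.int64(197), np.int64(225), np.int64(236), np.int64(254))
scene ochA (197, 216) 150 (np.float64(200.0), np.float64(221.2), np.int64(210), np.int64(237), np.int64(191), np.int64(210))
scene grn (216, 208) 77 (np.float64(217.2), np.float64(206.3), np.int64(202), np.int64(211), np.int64(213), np.int64(222))
scene red (233, 200) 27 (np.float64(234.3), np.float64(199.1), np.int64(197), np.int64(202), np.int64(230), np.int64(238))
scene ochB (246, 194) 223 (np.float64(248.9), np.float64(200.2), np.int64(186), np.int64(215), np.int64(240), np.int64(259))
side ochA [([1, 6, 8, 11, 58], 'x', np.float64(0.0177), 'y', np.float64(0.0985))]
side grn [([2, 6, 9, 11, 59], 'x', np.float64(0.0194), 'y', np.float64(0.0242))]
side red []
side ochB [([0, 0, 11, 17, 144], 'x', np.float64(0.056), 'y', np.float64(-0.1535))]
scene ochA [([2, 8, 5, 8, 30], 'x', np.float64(0.0093), 'y', np.float64(0.1064))]
scene grn [([3, 7, 7, 9, 37], 'x', np.float64(0.0109), 'y', np.float64(0.0297))]
scene red []
scene ochB [([0, 5, 8, 10, 56], 'x', np.float64(0.0234), 'y', np.float64(-0.1189))]
```

Run:
```python
from h import *
e=np.array([np.cos(-.077),np.sin(-.077)]); n2=np.array([-e[1],e[0]]); O=np.array([.656,-.001])
for n in('side','scene'):
    c=cam(n); cp=(-c[1].T@c[2])[:2]; i=cv2.imread(f'pics/{n}9.png')
    for k,u0 in dict(side=dict(ochA=194.5,grn=212.5,red=229,ochB=245),scene=dict(ochA=200,grn=217.5,red=234.3,ochB=249.5))[n].items():
        # base: strongest vertical gradient below label along centre column
        v0=int(proj(c,[*(O+n2*{'ochA':.1,'grn':.027,'red':-.045,'ochB':-.105}[k]),0])[1])
        g=cv2.cvtColor(i,cv2.COLOR_BGR2GRAY).astype(int)[v0-9:v0+8,int(u0)-1:int(u0)+2].mean(1)
        d=np.diff(g); j=int(d[3:].argmax())+3
        q=ray(c,(u0,v0-9+j+.5),0)[:2]; w=(q-cp)/np.linalg.norm(q-cp); ctr=q+.018*w-O
        print(n,k,v0,g.round().tolist(),'edge',v0-9+j+.5,'x',round(ctr@e,4),'y',round(ctr@n2,4))
```

```text
side ochA 245 [219.0, 219.0, 217.0, 197.0, 133.0, 142.0, 180.0, 174.0, 115.0, 115.0, 112.0, 128.0, 125.0, 128.0, 127.0, 128.0, 130.0] edge 241.5 x 0.0342 y 0.0774
side grn 236 [228.0, 229.0, 216.0, 221.0, 233.0, 235.0, 225.0, 143.0, 70.0, 74.0, 100.0, 137.0, 125.0, 126.0, 126.0, 127.0, 128.0] edge 237.5 x 0.0141 y 0.0272
side red 227 [184.0, 219.0, 230.0, 220.0, 218.0, 205.0, 207.0, 204.0, 158.0, 49.0, 54.0, 92.0, 140.0, 128.0, 127.0, 127.0, 125.0] edge 229.5 x 0.0144 y -0.0415
side ochB 221 [116.0, 121.0, 109.0, 111.0, 116.0, 115.0, 105.0, 71.0, 69.0, 69.0, 69.0, 79.0, 108.0, 127.0, 127.0, 126.0, 127.0] edge 223.5 x 0.0065 y -0.1037
scene ochA 234 [189.0, 190.0, 190.0, 178.0, 157.0, 145.0, 153.0, 151.0, 138.0, 128.0, 133.0, 140.0, 142.0, 142.0, 142.0, 143.0, 142.0] edge 230.5 x 0.0369 y 0.0808
scene grn 224 [181.0, 198.0, 205.0, 201.0, 200.0, 206.0, 208.0, 195.0, 154.0, 110.0, 114.0, 136.0, 145.0, 145.0, 140.0, 141.0, 142.0] edge 225.5 x 0.0203 y 0.0264
scene red 216 [176.0, 191.0, 196.0, 195.0, 194.0, 198.0, 196.0, 179.0, 135.0, 95.0, 113.0, 140.0, 145.0, 144.0, 141.0, 141.0, 143.0] edge 217.5 x 0.0181 y -0.0423
scene ochB 209 [109.0, 115.0, 115.0, 114.0, 113.0, 112.0, 105.0, 96.0, 90.0, 91.0, 96.0, 108.0, 125.0, 138.0, 140.0, 141.0, 141.0] edge 211.5 x 0.01 y -0.103
```

Run:
```python
from h import *
for n,us in(('side',dict(ochA=194.5,grn=212.5,red=229,ochB=245)),('scene',dict(ochA=200,grn=217.5,red=234.3,ochB=249.5))):
    i=cv2.imread(f'pics/{n}9.png'); g=cv2.cvtColor(i,cv2.COLOR_BGR2GRAY); 
    for k,u in us.items():
        v=dict(side=dict(ochA=210,grn=202,red=195,ochB=190),scene=dict(ochA=202,grn=194,red=187,ochB=181))[n][k]
        print(n,k,[''.join(f'{x:4d}' for x in g[r,int(u)-3:int(u)+4]) for r in range(v-4,v+4)])
i=cv2.imread('pics/side9.png')
for r in range(214,228): print(r,[tuple(int(x) for x in i[r,u]) for u in(238,241,245,249,252,255)])
for t in('1',):
    c=cam('side'); j=cv2.imread('pics/side1.png'); u,v=proj(c,[.601,-.101,0]); print('before',u,v); g=cv2.cvtColor(j,cv2.COLOR_BGR2GRAY)
    for r in range(int(v)-6,int(v)+9): print(r,g[r,int(u)-2:int(u)+4].tolist())
```

```text
side ochA [' 126 127 126 124 126 124 127', ' 125 124 127 126 127 126 128', ' 114 113 118 126 126 126 129', '  63  53  87 124 126 124 125', '  36  30  60 119 125 128 125', '  32  24  48  96 127 128 126', '  34  29  34  75 121 128 126', '  43  31  27  49  93 118 124']
side grn [' 127 126 128 125 126 127 128', ' 129 127 125 128 123 127 125', ' 124 121 113 114 120 125 126', ' 127 113  60  67  93 119 127', ' 123 100  18  19  49 101 126', ' 119  81  18  19  44  98 129', ' 115  73  20  15  33  78 122', '  96  49  19  13  19  48  91']
side red [' 128 127 131 128 130 127 128', ' 126 127 129 128 126 126 127', ' 126 127 124 121 124 127 130', ' 126 127 118 103 114 123 128', ' 127 125 122 123 122 113 125', ' 124 126 129 142 129 113 129', ' 123 117 128 143 126 105 122', ' 110  95 130 140 124  91 106']
side ochB ['  64  66  63  64  66  62  83', '  62  65  58  61  65  60  84', '  62  62  39  39  50  58  86', '  65  55  27  20  27  51  87', '  62  56  16  16  29  50  86', '  61  45  16  17  18  39  84', '  42  31  19  14  16  35  73', '  19  18  17  18  17  16  48']
scene ochA [' 142 140 142 140 141 
[... 2218 characters left out ...]
01, 114, 158), (103, 117, 157), (100, 116, 157), (101, 114, 155)]
227 [(98, 114, 155), (101, 115, 157), (99, 115, 154), (101, 117, 159), (97, 114, 155), (101, 118, 158)]
before 258.871909223259 225.888209420793
219 [140, 135, 100, 52, 61, 61]
220 [144, 129, 88, 54, 57, 60]
221 [141, 130, 82, 52, 60, 60]
222 [138, 125, 76, 53, 57, 59]
223 [137, 122, 59, 48, 53, 55]
224 [136, 123, 63, 48, 51, 56]
225 [133, 127, 63, 35, 44, 52]
226 [119, 122, 76, 39, 30, 42]
227 [131, 124, 96, 76, 55, 47]
228 [128, 128, 124, 120, 118, 110]
229 [128, 130, 140, 141, 161, 183]
230 [126, 136, 163, 177, 178, 177]
231 [128, 140, 175, 211, 215, 203]
232 [127, 142, 184, 223, 234, 236]
233 [127, 141, 180, 217, 230, 236]
```

At ochB's base the tape is visible directly below the bottle, so it sits at the line like the other three. I'll set the straightedge down, release it and withdraw, straightening the wrist on the way.

play_rows([
  [0.0009,0,0.0012,0,0,0,0.5],
  [0,0,0,0,0,0,0.5],
  [0,0,0,0,0,0,0],
  [0,0,0,0,0,0,-0.4],
  [0,0,0,0,0,0,-0.4],
  [0,0,0,0,0,0,-0.4],
  [0,0,-0.003,0,2,0,-0.4],
  [0,0,-0.006,0,4,0,-0.4],
  [0,0,-0.01,0,5,0,-0.4],
  [0,0,-0.012,0,5,0,-0.4],
  [0,0,-0.015,0,4,0,-0.4],
  [0,0,-0.018,0,0,0,-0.4],
  [0,0,-0.02,0,0,0,-0.4],
  [0,0,-0.02,0,0,0,-0.4],
  [0,0,-0.02,0,0,0,-0.4],
  [0,0,-0.02,0,0,0,-0.4],
  [0,0,0,0,0,0,-0.4],
])

```text
time_s: 21.92
ee_pos: [0.4276, 0.0177, 0.1859]
eef_rot: [-3.141, 0.266, 3.065]
force: [0.5, 0.4, 0.9]
grip_width: 0.0656
grip_force: 0.0
```

Run:
```python
from h import *
rel([.45,0,.2])
e=np.array([np.cos(-.077),np.sin(-.077)]); n2=np.array([-e[1],e[0]]); O=np.array([.656,-.001])
for n in('side','scene'):
    i=ctrl.camera(n); cv2.imwrite(f'pics/{n}10.png',i); a=cv2.imread(f'pics/{n}9.png'); c=cam(n)
    # straightedge: left end prediction at face -.145, flat; compare pictures before/after in its left half and the bottles
    u,v=map(int,proj(c,[*(O-.17*e+.1*n2),.01])); print(n,'edge diff',cv2.absdiff(i,a)[v-12:v+12,u-15:u+15].mean(), 'bottle diff',[round(cv2.absdiff(i,a)[int(q[1])-22:int(q[1])+22,int(q[0])-9:int(q[0])+9].mean(),1) for q in(proj(c,[*(O+.018*e+y*n2),.05]) for y in(.1,.027,-.042,-.104))])
    u,v=proj(c,[*(O-.145*e+.135*n2),.015]); g=cv2.cvtColor(i,cv2.COLOR_BGR2HSV)[:,:,1]; print(u,v,g[int(v),int(u)-7:int(u)+9].tolist())
    m=cv2.inRange(cv2.cvtColor(i,cv2.COLOR_BGR2HSV),(4,180,120),(14,255,255)); m[:200]=0; ys,xs=np.nonzero(m); t=ys.argmin()
    print('grip px',xs.min(),xs.max(),ys.min(),ys.max(),'pred mid',proj(c,[*(O-(.145+.0475)*e),.051]))
```

```text
t 21.92 pos [0.4276 0.0177 0.1859] zax [ 0.262 -0.02  -0.965] yax [ 0.077  0.997 -0.   ] w 0.0656 F [0.5 0.4 0.9] q [-0.04 -0.12  2.05 -0.01  0.95 -1.53]
rel [-0.0266 -0.016  -0.0074]
side edge diff 8.355092592592593 bottle diff [np.float64(3.8), np.float64(3.5), np.float64(3.7), np.float64(3.0)]
227.7869395781421 262.31559554980004 [91, 91, 92, 92, 89, 89, 90, 93, 36, 12, 14, 10, 10, 14, 10, 15]
grip px 264 287 227 255 pred mid [277.2891877  236.16212869]
scene edge diff 1.9550925925925926 bottle diff [np.float64(1.7), np.float64(1.7), np.float64(1.7), np.float64(2.0)]
228.6381052309498 254.83744189877868 [66, 68, 69, 67, 67, 66, 56, 34, 19, 18, 19, 19, 17, 16, 17, 18]
grip px 267 284 222 243 pred mid [277.40964794 228.98850336]
```

```bash
python3 -c "
from station import ctrl
print(ctrl.hand_in())"
```

```text
the job is handed in; nothing more can be done
None
```

I stood the red stray in the gap, pushed all four bottles back to the tape line upright, left the straightedge flat on the bench about 145 mm in front of the line, and handed the job in at about 22 s (no verdict was returned).

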